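# Clamp a reactor lid with its quick-release latch

### The arm

A 7-joint arm with a two-finger parallel gripper is mounted at the origin on the work surface. World frame = base frame: x ahead of the robot, y to its left, z up, the work surface at z = 0. Lengths are in m, angles in rad, forces in N, time in s.
With the tool pointing down it reaches from about 0.4 to 0.875 m from the base axis. Payload 19.3 kg.
Tool frame: the origin (TCP) lies on the centre line of the jaws, within the pads' length; the fingertips stand 14 mm ahead of it and the grasp point (between the pads) lies 5 mm behind it; x points along the fingers, y is the direction in which the jaws open and shut, and the axes are right-handed (so a half turn about x gives the same grasp; the last joint's range is limited). The gripper opens to 85 mm and grips with 20 to 120 N. Pads are 22 mm wide; open, the fingers measure 114 mm over their backs; the gripper's body (76 mm by 85 mm) begins 54 mm behind the grasp point. The pads swing forward as they close: fully open they stand 13 mm farther back than shut.
Start: joints at [-1.363, 0.521, -0.036, 1.599, 0.021, 1.021, -0.113], TCP at [0.171, 0.601, 0.245] pointing down, gripper open.
Joint ranges: [-2.91, 2.91], [-0.3, 2.13], [-1.5, 1.42], [0.17, 2.43], [-1.26, 4.41], [0.16, 1.93], [-2.52, 2.52]. Speed limits (rad/s): [1.89, 1.89, 2.39, 2.39, 3.01, 3.01, 3.01].

### API

Orientations are given as [roll, pitch, yaw] about the fixed x, y, z axes, in that order (R = Rz(yaw) Ry(pitch) Rx(roll)).
In Python, from workcell import monitor, optics, bot gives the robot as it stands.
- The arm moves only by the tool arm_command, never from a script. Its arguments are lists of equal length, an entry for each row: "delta_pos": the shift along the tool's x, y, z as a fraction of full scale, a list of three; "rotation": the turn, a rotation vector about the tool's x, y, z as a fraction of full scale, a list of three. In form: {"delta_pos": [[dx, dy, dz], ...], "rotation": [[wx, wy, wz], ...]}. A call has 1 to 10 rows; each row shifts and turns the pose as measured when the row begins, along the tool's axes as they then stand; what a row does not reach is not made up. Full scale, the value 1, is 30 mm for a shift and 6 degrees for a turn. A row lasts 1/10 s, in which the tool goes at most 50 mm and 8.59 degrees, less where a joint would pass 70% of its speed; a pose out of reach is approached as far as the arm can. A call with a number of a shift or a turn outside -1 to 1 is refused whole. A call with a gripper value outside its range is refused whole. "gripper" is the closure, from -1 (fully open) to 1 (shut), so that 0 is half open, set as the call begins (left out, the last holds). The fingers move at their own pace and stop on an object; "grip_force" is the grip in N (left out, the last holds). Time passes only in rows, so rows that do not move let the fingers close. It gives the time, the measured TCP pose, the force and the opening at its end, in the units of the state.
- monitor.observe(): the state, without advancing time (a new reading comes with each control period).
- optics.grab_frame(name): name is "scene" or "side" or "wrist"; returns the picture (400x640x3 uint8, red, green, blue); there is no depth.
- optics.camera_params(name): a dict with "fx", "fy", "cx", "cy" (pixels), "dist_coeffs" ([k1, k2, p1, p2, k3] as OpenCV has them; the pictures are not rectified), "origin" and "rotation" of the camera in the world. Camera axes: x right, y down, z forward; pixel columns grow to the right and rows downward; lengths in m; the calibration is good to about 2 mm. A picture is of the moment at which its call begins: read the wrist's pose just before it. camera_params takes no time and is no camera call; for the wrist camera it gives the pose at the moment of the call.
- bot.job_done(): hands the job in, once; it reports no verdict.
The state is a dict: "clock": time; "qpos": joint angles; "qd": joint speeds; "joint_efforts": joint torques, N m; "position": TCP position; "tool_rot": TCP orientation; "force": force on the tool from outside, world axes, zero at the start; "moment": the same for the moment, N m; "grip_width": finger opening in m.
Only numpy, scipy, OpenCV 4.12 (cv2) and the standard library are available. Lean on these libraries where they do the work, as an engineer would, in place of code of your own. Each camera call takes 0.05 s, during which the arm holds its last target. There are 200 camera calls.

### The job

Close the quick-release clamp that holds the lid on the small glass reaction vessel: bring the loop of its draw latch over the keeper so that its cross bar sits behind the keeper's lip, then swing the lever round past centre and press it home until it clicks in behind its spring catch, and let go. It is glass, so go by feel: the latch needs up to 20 N; do not press the loop on the keeper while hooking it, or the lever on its stop, with more than 30 N, and do not push the other things on the bench about.

Things in the scene. Friction and masses are not known exactly. Their poses are not given: they have to be found in the camera images.
- reactor: Vessel fixed to the bench: white base 200x200x12 mm, glass pot, white lid, and round its flange a steel clamp band 18 mm tall, 144 mm across, mid-plane 165 mm up. Lid ports rise to 54 mm over the mid-plane, within 40 mm of the axis. Origin: on the axis, under the base. z up; x from the axis out through the latch; y along the latch, from lever to keeper. All latch pins are upright.
- lever_pivot (a point): Centre of the lever's pin, fixed to the band, at (84, -24, 165) mm in the reactor's frame. The lever is a steel bar 8 mm thick that reaches 76 mm from this pin; its handle, from 26 mm on, is 18 mm tall, centred on the mid-plane.
- lever (a joint): 0: home against its stop, pointing along reactor -y. Grows as it swings out: 1.57 points along +x, 1.92 is its end. Friction (0.09 N m) keeps it where it is left. With the loop hooked it meets load at 1.05 (at most some 10 N at 48 mm from the pin, from 0.8 to 0.4) and is at dead centre at 0.07. At 0.12 its tip meets a spring catch; a push of 12 to 20 N clicks it through to 0.
- lever_grip (a point): Point on the handle's middle line and mid-plane, 48 mm from the lever's pin, where the lever is pushed.
- loop (a joint): Angle of the loop on the lever. (loop - lever) is the angle by which the loop points outwards: 0 along reactor +y, positive turned towards +x. Its pin sits on the lever 14 mm from the lever's pin towards the handle, 0.07 rad behind the handle's line (as if the lever's angle were 0.07 less). Friction: the loop stays where it is left, and turns along with the lever if not held by the lip.
- loop_bar (a point): Middle of the loop's upright cross bar, 6 mm thick, 55 mm from the loop's pin, on the mid-plane. The loop is two side straps, 14 mm wide, 73 mm long, 23 mm over all in height, joined by the bar and, at the end, a tab; the keeper's hook passes between the straps.
- loop_tab (a point): Point to pinch on the upturned tab at the loop's end, 78 mm from the loop's pin and 26 mm above the mid-plane. The tab is a plate 8 mm thick across the loop, 24 mm long along it, from 11 mm below to 36 mm above the mid-plane; above the band (9 mm) it is free on both sides.
- keeper: Its origin, the seat, is where the middle of the cross bar lies when hooked. The keeper, a hook 12 mm tall on the sprung half of the band, has a wall on the lever's side of the seat; a lip at the wall's outer edge reaches over the bar; a floor stops the bar 1 mm further in than the seat. Drawing the bar to the wall along -y takes 8 to 12 N and brings the lever to about 1.05; then the pull grows.
- keeper_lip (a point): Outer tip of the keeper's lip, 3 mm thick, 5 mm outwards of the seat. To get behind it the bar must be 5 mm or more (8 gives room) further along reactor +y than the seat, which needs the lever at 1.5 or more (pulling the loop swings it out); then in towards the vessel onto the floor, then back along -y to the wall.
- catch_nose (a point): Nose of the spring catch on the band, at (88, -100, 165) mm in the reactor's frame: a 12 mm tall leaf beside the tip of the lever at home. It gives way along reactor -y when the lever is pressed in, and snaps over the tip at a lever angle of 0.06. A lever left at 0.08 or more is not caught.
- stop_pad: Black rubber pad on the band, 14 mm tall, 8 mm wide, on which the lever comes to rest at home, 48 mm from its pin; origin at its centre, at (77, -72, 165) mm in the reactor's frame.
- jaw (a joint): Closing angle of the sprung half of the band about its hinge behind the vessel: 0 relaxed, about 0.02 when clamped (the keeper is drawn some 3 mm towards the lever against a stiff spring, about 17 N per mm).
- beaker: Bystander: glass beaker, 66 mm wide, 85 mm tall; origin at the centre of its underside.
- amber_jar: Bystander: amber glass jar with a teal lid, 68 mm wide, 100 mm tall; origin at the centre of its underside.
- stopper: Bystander: cork stopper, 36 mm wide, 30 mm tall, on the bench beyond the latch; origin at the centre of its underside.
- spatula: Bystander: steel lab spatula, 160 mm long, 8 mm high, lying on the bench; origin near its middle, underneath.
- reagent_bottle: Bystander: clear bottle with a blue cap, 72 mm wide, 150 mm tall; origin at the centre of its underside.
- wash_bottle: Bystander: white plastic bottle, 66 mm wide, 140 mm tall; origin at the centre of its underside.
- dish: Bystander: white porcelain dish, 90 mm wide, 16 mm tall; origin at the centre of its underside.

How it is judged:
On the way:
1. the loop's bar sits behind the keeper's lip while the lever still stands out (horizontal distance between loop_bar and keeper below 0.0035 m and value of joint lever above 0.6 rad), for 0.2 s.
At the end, for the whole second after the job is handed in: the lever is home behind its catch (within 0.04 rad of its stop), the loop's cross bar is in the keeper (within 3.5 mm of its seat) and the clamp band is drawn closed (beyond 0.015 rad) (value of joint lever below 0.04 rad and horizontal distance between loop_bar and keeper below 0.0035 m and value of joint jaw above 0.015 rad); the robot touches nothing.
It fails at once if the loop is pressed on the keeper with more than 30 N while hooking it (lever still out) (contact force between keeper and anything else above 30 N and value of joint lever above 1.15 rad).
It fails at once if the lever is pressed on its stop with more than 30 N (contact force between stop_pad and anything else above 30 N).
It fails at once if one of the other things on the bench is moved by more than 30 mm (distance of any of beaker, amber_jar, stopper, spatula, reagent_bottle, wash_bottle, dish from where it was at the start of the episode above 0.03 m).
It also fails if it takes over 59 s, if anything falls off the work surface, if the arm or the gripper's body presses on something with over 40 N, if the wrist force passes 120 N, or if a joint passes its speed limit or range.

## Working session

There is one attempt and no reset: what is moved stays moved. The work goes in short steps, Python scripts to look and compute and a tool call to move; the robot and the scene stay as the last step left them, time stands still between calls to the robot, and variables do not carry over. Pictures are saved under pics/ and viewed, about 8 in all and at most 12, crops included, and the job is handed in when it is done.

Besides the shell and the picture viewer there is one more tool, called as name(argument=value, ...) on one line, values as JSON. arm_command: Moves the arm, as the interface text tells. Its arguments: {"type":"object","properties":{"delta_pos":{"type":"array","items":{"type":"array","items":{"type":"number"}}},"rotation":{"type":"array","items":{"type":"array","items":{"type":"number"}}},"gripper":{"type":"number"},"grip_force":{"type":"number"}},"required":["delta_pos","rotation"]}

```bash
mkdir -p pics
python3 - <<'E'
from workcell import monitor, optics, bot
import cv2,numpy as np
s=monitor.observe();print({k:np.round(v,3).tolist() for k,v in s.items()})
a=[optics.grab_frame(n) for n in("scene","side")]
for n,i in zip(("scene","side"),a):
    cv2.imwrite(f"pics/{n}0.png",i[...,::-1])
for n in("scene","side","wrist"):
    p=optics.camera_params(n);print(n,{k:np.round(v,4).tolist() for k,v in p.items()})
E
```

```text
{'clock': 0.0, 'qpos': [-1.363, 0.522, -0.036, 1.6, 0.021, 1.021, -0.113], 'qd': [-0.0, 0.001, -0.0, -0.002, 0.001, -0.0, -0.001], 'joint_efforts': [0.001, -92.71, 1.98, -36.991, 0.018, 0.008, 0.0], 'position': [0.171, 0.601, 0.245], 'tool_rot': [-1.498, 1.57, -1.776], 'force': [-0.346, -0.613, -0.061], 'moment': [0.022, 0.02, 0.047], 'grip_width': 0.085}
scene {'fx': 412.1474, 'fy': 412.1474, 'cx': 320.0144, 'cy': 199.9014, 'dist_coeffs': [0.0147, 0.0, 0.0, 0.0, 0.0], 'origin': [1.2507, -0.4586, 1.3371], 'rotation': [-2.5211, 0.0062, 0.9861]}
side {'fx': 457.0882, 'fy': 457.0882, 'cx': 314.838, 'cy': 203.8404, 'dist_coeffs': [-0.029, 0.0, 0.0, 0.0, 0.0], 'origin': [0.4769, -0.9356, 1.0392], 'rotation': [-2.3466, -0.0036, -0.0265]}
wrist {'fx': 283.7611, 'fy': 283.7611, 'cx': 313.3772, 'cy': 198.4469, 'dist_coeffs': [-0.0092, 0.0, 0.0, 0.0, 0.0], 'origin': [0.1001, 0.6208, 0.3738], 'rotation': [2.8512, 0.0005, 1.293]}
```

View pics/scene0.png

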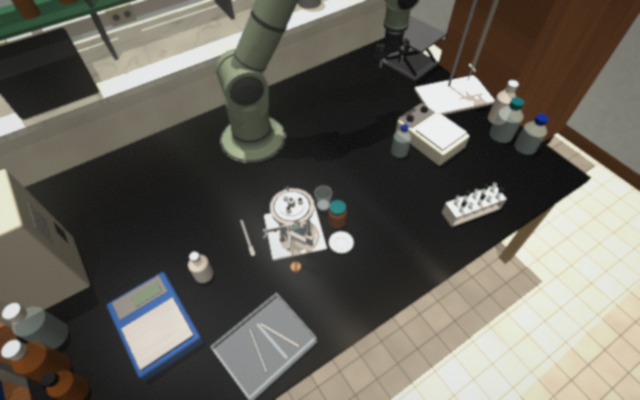

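View pics/side0.png

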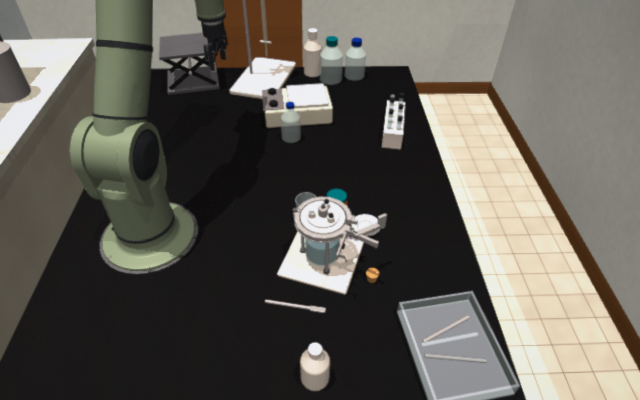

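Scene: reactor at about (292,215), latch to its lower left. Side: reactor at (322,220), latch arms at about (365,230). I'll enlarge both crops.

```bash
cat > h.py <<'E'
import cv2,numpy as np
from scipy.spatial.transform import Rotation as Ro
from workcell import monitor, optics, bot
def cam(n):
    p=optics.camera_params(n)
    K=np.array([[p['fx'],0,p['cx']],[0,p['fy'],p['cy']],[0,0,1]])
    return K,np.array(p['dist_coeffs']),np.array(p['origin']),Ro.from_euler('xyz',p['rotation']).as_matrix()
def ray(c,uv):
    K,d,o,R=c
    q=cv2.undistortPoints(np.array([[uv]],float),K,d)[0,0]
    return o,R@np.array([q[0],q[1],1])
def onz(c,uv,z):
    o,v=ray(c,uv); return o+v*(z-o[2])/v[2]
def proj(c,P):
    K,d,o,R=c
    return cv2.projectPoints(((np.atleast_2d(P)-o)@R)[:,None],np.zeros(3),np.zeros(3),K,d)[0][:,0]
def tri(a,b):
    A=0;B=0
    for c,uv in (a,b):
        o,v=ray(c,uv);v=v/np.linalg.norm(v);M=np.eye(3)-np.outer(v,v);A=A+M;B=B+M@o
    return np.linalg.solve(A,B)
E
python3 - <<'E'
from h import *
a=cv2.imread('pics/scene0.png')[175:280,240:360];b=cv2.imread('pics/side0.png')[180:300,270:400]
a=cv2.resize(a,(400,350),interpolation=cv2.INTER_CUBIC)
b=cv2.resize(b,(400,369),interpolation=cv2.INTER_CUBIC)
o=np.zeros((369,800,3),np.uint8);o[:350,:400]=a;o[:,400:]=b
cv2.imwrite('pics/c1.png',o)
print(onz(cam('scene'),(292,206),.18),onz(cam('side'),(323,217),.18))
E
```

```text
[ 0.52531437 -0.10173633  0.18      ] [ 0.52324201 -0.1095925   0.18      ]
```

View pics/c1.png

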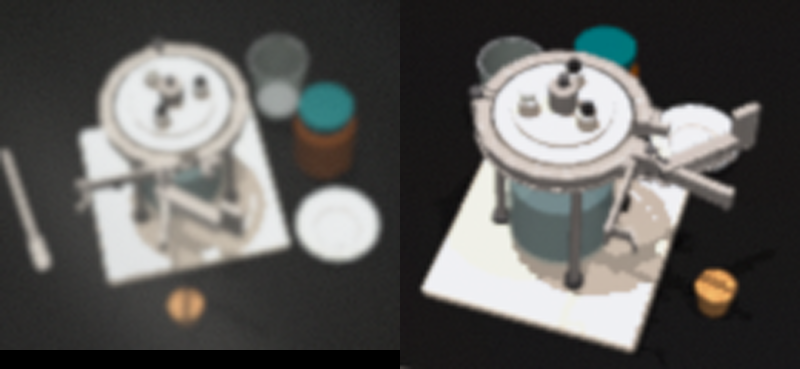

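Run:
```python
from h import *
S=cam('scene');D=cam('side')
for c,l in((S,[(264,214),(272.4,260),(327,248)]),(D,[(277.2,274.3),(345.4,293.8),(364,243)])):
    P=np.array([onz(c,u,.012)[:2] for u in l]);print(P.round(3).tolist())
    for i in(0,1):
        d=P[i+1]-P[i];print(np.linalg.norm(d),np.degrees(np.arctan2(d[1],d[0])))
    print((P[0]+P[2])/2)
# latch features, guessed height .165
f=lambda x,y:(240+x*.3,175+y*.3); g=lambda x,y:(270+(x-400)*.325,180+y*.325)
for n,a,b in(("end1",(242,228),(733,195)),("end2 tab?",(228,170),(745,120)),("catch",(80,190),(632,235))):
    print(n,onz(S,f(*a),.165).round(3),onz(D,g(*b),.165).round(3),tri((S,f(*a)),(D,g(*b))).round(3))
```

```text
[[0.392, -0.159], [0.582, -0.23], [0.65, -0.04]]
0.20300030320978296 -20.471638824485012
0.20174290118167626 70.26543827676126
[ 0.52121953 -0.09988197]
[[0.397, -0.166], [0.581, -0.235], [0.649, -0.057]]
0.19691073565691813 -20.480775778875227
0.18977528282798323 68.9484502744087
[ 0.52292492 -0.11149799]
end1 [ 0.68  -0.118  0.165] [ 0.659 -0.19   0.165] [ 0.664 -0.115  0.102]
end2 tab? [ 0.616 -0.094  0.165] [ 0.68  -0.106  0.165] [ 0.66  -0.126  0.213]
catch [ 0.554 -0.229  0.165] [ 0.574 -0.23   0.165] [ 0.569 -0.236  0.181]
```

```bash
cat >> h.py <<'E'
C=np.array([.5235,-.107]);YAW=np.radians(-20.5)
def w(x,y):  # reactor mm -> world
    c,s=np.cos(YAW),np.sin(YAW);return C+np.array([c*x-s*y,s*x+c*y])/1000
def r(p):
    c,s=np.cos(YAW),np.sin(YAW);d=(np.array(p)[:2]-C)*1000;return np.array([c*d[0]+s*d[1],-s*d[0]+c*d[1]])
def state():
    s=monitor.observe();R=Ro.from_euler('xyz',s['tool_rot']).as_matrix();return s,np.array(s['position']),R
def go(P,th,n=None,step=28):
    """rows from here to P with tool x down and jaw axis at th deg (world)"""
    s,p,R=state();P=np.array(P,float);t=np.radians(th)
    c,sn=np.cos(t),np.sin(t);T=np.array([[0,c,sn],[0,sn,-c],[-1,0,0]])
    rv=Ro.from_matrix(R.T@T).as_rotvec()
    if n is None:n=int(max(np.ceil(np.linalg.norm(P-p)*1000/step),np.ceil(np.degrees(np.linalg.norm(rv))/5.8),1))
    print('rot total deg',np.degrees(rv).round(1),'d mm',((P-p)*1000).round(1),'n',n)
    rows=[];
    for i in range(n):
        Ri=R@Ro.from_rotvec(rv*i/n).as_matrix();rows.append((Ri.T@(P-p)/n/.03).round(2).tolist())
    print(rows,'rot',(np.degrees(rv)/n/6).round(2).tolist())
E
python3 - <<'E'
from h import *
s,p,R=state();print(R.round(3))
K,d,o,Rc=cam('wrist');print('cam in tool',(R.T@(o-p)).round(3),(R.T@Rc).round(3))
print('th',np.degrees(np.arctan2(R[1,1],R[0,1])))
go([.171,.601,.38],np.degrees(np.arctan2(R[1,1],R[0,1])))
E
```

```text
[[-0.     0.274  0.962]
 [-0.001  0.962 -0.274]
 [-1.    -0.001  0.   ]]
cam in tool [-0.129 -0.    -0.074] [[-0.    -0.286  0.958]
 [ 1.    -0.     0.   ]
 [-0.     0.958  0.286]]
th 74.08308100010198
rot total deg [0.  0.  0.1] d mm [ -0.3   0.2 135.2] n 5
[[-0.9, -0.0, -0.0], [-0.9, 0.0, -0.0], [-0.9, 0.0, -0.0], [-0.9, 0.0, -0.0], [-0.9, 0.0, -0.0]] rot [0.0, 0.0, 0.0]
```

arm_command(delta_pos=[[-0.9, 0, 0], [-0.9, 0, 0], [-0.9, 0, 0], [-0.9, 0, 0], [-0.9, 0, 0]], rotation=[[0, 0, 0], [0, 0, 0], [0, 0, 0], [0, 0, 0], [0, 0, 0]])

```text
clock: 0.6
position: [0.1708, 0.5989, 0.3788]
tool_rot: [-1.504, 1.559, -1.782]
force: [-0.6, 0.9, 0.4]
grip_width: 0.0857
```

Run:
```python
from h import *
s,p,R=state();print(s['clock'],p)
go([.64,-.125,.32],-45)
```

```text
0.6 [0.1708443  0.59891939 0.37884193]
rot total deg [119.1   0.7   0.4] d mm [ 469.2 -723.9  -58.8] n 31
[[0.07, -0.61, 0.7], [0.07, -0.56, 0.74], [0.07, -0.51, 0.77], [0.07, -0.46, 0.81], [0.07, -0.4, 0.84], [0.07, -0.35, 0.86], [0.07, -0.29, 0.88], [0.07, -0.23, 0.9], [0.07, -0.17, 0.91], [0.07, -0.11, 0.92], [0.07, -0.04, 0.93], [0.07, 0.02, 0.93], [0.07, 0.08, 0.92], [0.07, 0.14, 0.92], [0.07, 0.2, 0.9], [0.07, 0.26, 0.89], [0.06, 0.32, 0.87], [0.06, 0.38, 0.85], [0.06, 0.44, 0.82], [0.06, 0.49, 0.79], [0.06, 0.54, 0.75], [0.06, 0.59, 0.72], [0.06, 0.64, 0.67], [0.06, 0.68, 0.63], [0.06, 0.72, 0.58], [0.06, 0.76, 0.53], [0.06, 0.79, 0.48], [0.06, 0.82, 0.43], [0.06, 0.85, 0.37], [0.06, 0.87, 0.31], [0.06, 0.89, 0.25]] rot [0.64, 0.0, 0.0]
```

arm_command(delta_pos=[[0, -0.61, 0.7], [0, -0.56, 0.74], [0, -0.51, 0.77], [0, -0.46, 0.81], [0, -0.4, 0.84], [0, -0.35, 0.86], [0, -0.29, 0.88], [0, -0.23, 0.9], [0, -0.17, 0.91], [0, -0.11, 0.92]], rotation=[[0.64, 0, 0], [0.64, 0, 0], [0.64, 0, 0], [0.64, 0, 0], [0.64, 0, 0], [0.64, 0, 0], [0.64, 0, 0], [0.64, 0, 0], [0.64, 0, 0], [0.64, 0, 0]], gripper=0, grip_force=30)

```text
clock: 1.6
position: [0.3234, 0.3562, 0.3816]
tool_rot: [-1.03, 1.56, -2.002]
force: [0.3, 0.4, 0.1]
grip_width: 0.0428
```

arm_command(delta_pos=[[0, -0.04, 0.93], [0, 0.02, 0.93], [0, 0.08, 0.92], [0, 0.14, 0.92], [0, 0.2, 0.9], [0, 0.26, 0.89], [0, 0.32, 0.87], [0, 0.38, 0.85], [0, 0.44, 0.82], [0, 0.49, 0.79]], rotation=[[0.64, 0, 0], [0.64, 0, 0], [0.64, 0, 0], [0.64, 0, 0], [0.64, 0, 0], [0.64, 0, 0], [0.64, 0, 0], [0.64, 0, 0], [0.64, 0, 0], [0.64, 0, 0]])

```text
clock: 2.6
position: [0.4709, 0.0939, 0.3837]
tool_rot: [-0.323, 1.562, -2.02]
force: [0.7, 0.1, -0.3]
grip_width: 0.043
```

Run:
```python
from h import *
s,p,R=state();print(s['clock'],p)
go([.64,-.125,.31],-45)
```

```text
2.6 [0.47090169 0.09387416 0.38371643]
rot total deg [37.8  0.5 -0. ] d mm [ 169.1 -218.9  -73.7] n 11
[[0.23, 0.59, 0.59], [0.23, 0.63, 0.56], [0.23, 0.66, 0.52], [0.23, 0.69, 0.48], [0.22, 0.72, 0.43], [0.22, 0.74, 0.39], [0.22, 0.76, 0.35], [0.22, 0.78, 0.3], [0.22, 0.8, 0.25], [0.22, 0.81, 0.2], [0.22, 0.82, 0.16]] rot [0.57, 0.01, -0.0]
```

arm_command(delta_pos=[[0.23, 0.6, 0.6], [0.23, 0.65, 0.58], [0.23, 0.68, 0.54], [0.23, 0.71, 0.5], [0.23, 0.74, 0.45], [0.23, 0.77, 0.4], [0.23, 0.79, 0.36], [0.23, 0.81, 0.31], [0.23, 0.83, 0.26], [0.23, 0.84, 0.2]], rotation=[[0.63, 0, 0], [0.63, 0, 0], [0.63, 0, 0], [0.63, 0, 0], [0.63, 0, 0], [0.63, 0, 0], [0.63, 0, 0], [0.63, 0, 0], [0.63, 0, 0], [0.63, 0, 0]])

```text
clock: 3.6
position: [0.6219, -0.142, 0.3148]
tool_rot: [0.669, 1.563, -1.742]
force: [0.2, 0.6, 1.2]
grip_width: 0.0425
```

arm_command(delta_pos=[[0, 0, 0], [0, 0, 0]], rotation=[[0, 0, 0], [0, 0, 0]])

```text
clock: 3.8
position: [0.6212, -0.1475, 0.3133]
tool_rot: [0.502, 1.56, -1.919]
force: [0.6, 0.8, -0.5]
grip_width: 0.0428
```

Run:
```python
from h import *
import pickle
c=cam('wrist');im=optics.grab_frame('wrist');s,p,R=state();print(s['clock'],p)
pickle.dump(c,open('w1.pkl','wb'));cv2.imwrite('pics/w1raw.png',im[...,::-1])
b=im[...,::-1].copy()
for x,y in((84,-24),(88,-100),(84,20)):
    u=proj(c,[*w(x,y),.165])[0];cv2.circle(b,tuple(int(v) for v in u),2,(0,0,255),-1)
cv2.imwrite('pics/w1.png',b)
```

```text
3.85 [ 0.62101616 -0.1474337   0.31334867]
```

View pics/w1.png

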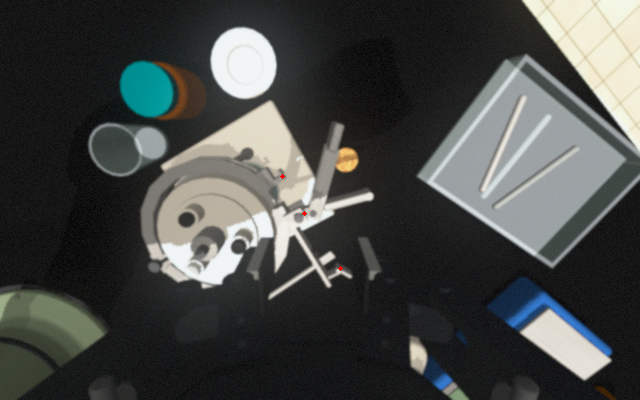

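Wrist view: latch at centre; lever from (305,214) to (372,196), loop with tab at about (336,130), keeper near (283,178), catch at (343,270). Enlarging for precise pixels.

Run:
```python
from h import *
a=cv2.imread('pics/w1.png')[105:285,240:390]
cv2.imwrite('pics/c2.png',cv2.resize(a,None,fx=3.333,fy=3.333,interpolation=cv2.INTER_CUBIC))
```

```text
(no output)
```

View pics/c2.png

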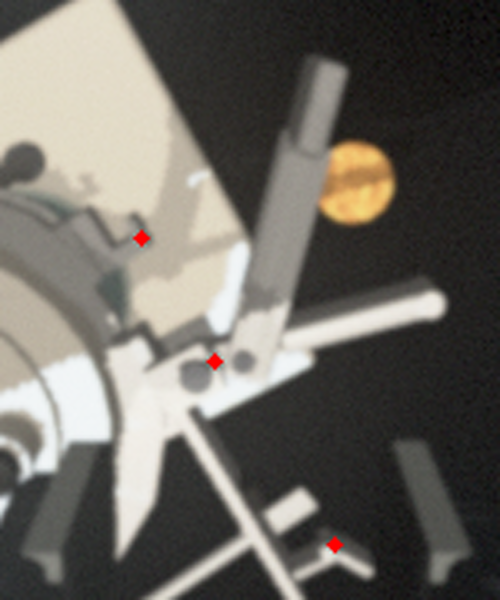

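```bash
cat > m.py <<'E'
from h import *
import pickle
c=pickle.load(open('w1.pkl','rb'))
f=lambda x,y:(240+x*.3,105+y*.3)
for n,u,z in(('pivot',(196,375),.177),('looppin',(243,361),.177),('levertip mid',(437,303),.174),('tab top',(323,105),.201),('tab end a',(333,62),.201),('tab end b',(314,149),.201),('lip',(150,235),.171),('catch',(335,548),.171)):
    P=onz(c,f(*u),z);print(n,P.round(4),r(P).round(1))
E
python3 m.py
```

```text
pivot [ 0.5902 -0.1552  0.177 ] [ 79.4 -21.8]
looppin [ 0.6028 -0.1629  0.177 ] [ 93.9 -24.6]
levertip mid [ 0.6535 -0.1947  0.174 ] [152.5 -36.7]
tab top [ 0.6736 -0.1272  0.201 ] [147.7  33.7]
tab end a [ 0.6829 -0.122   0.201 ] [154.5  41.8]
tab end b [ 0.6641 -0.1329  0.201 ] [140.7  25. ]
lip [ 0.6127 -0.1181  0.171 ] [87.4 20.8]
catch [ 0.5723 -0.2295  0.171 ] [ 88.6 -97.6]
```

Run:
```python
from h import *
go([.6736,-.1272,.24],-62)
```

```text
rot total deg [13.3  0.5 -0.4] d mm [ 52.6  20.2 -73.3] n 4
[[0.61, 0.16, -0.45], [0.61, 0.13, -0.45], [0.61, 0.11, -0.46], [0.61, 0.08, -0.46]] rot [0.55, 0.02, -0.02]
```

arm_command(delta_pos=[[0.61, 0.16, -0.45], [0.61, 0.13, -0.45], [0.61, 0.11, -0.46], [0.61, 0.08, -0.46], [0, 0, 0]], rotation=[[0.58, 0, 0], [0.58, 0, 0], [0.58, 0, 0], [0.58, 0, 0], [0, 0, 0]])

```text
clock: 4.35
position: [0.6744, -0.1247, 0.2407]
tool_rot: [1.183, 1.563, -1.487]
force: [0.4, 0.8, -0.2]
grip_width: 0.0426
```

Run:
```python
from h import *
import pickle
go([.6736,-.1272,.192],-62)
c=cam('wrist');im=optics.grab_frame('wrist');b=im[...,::-1]
s,p,R=state();print(s['clock'],p)
pickle.dump(c,open('w2.pkl','wb'));cv2.imwrite('pics/w2raw.png',b)
for z in(.201,.171):print(proj(c,[[.6736,-.1272,z],[*p[:2],z],[.6127,-.1181,z],[.5902,-.1552,z]]).round(0).tolist())
b=b[90:390,190:430];cv2.imwrite('pics/c3.png',cv2.resize(b,None,fx=2,fy=2,interpolation=cv2.INTER_CUBIC))
```

```text
rot total deg [-1.   0.2 -0.4] d mm [ -0.8  -2.5 -48.7] n 2
[[0.81, 0.02, 0.03], [0.81, 0.03, 0.03]] rot [-0.08, 0.01, -0.04]
4.4 [ 0.67405346 -0.12571635  0.24231552]
[[317.0, 233.0], [315.0, 231.0], [265.0, 299.0], [299.0, 342.0]]
[[316.0, 217.0], [314.0, 215.0], [271.0, 276.0], [300.0, 314.0]]
```

View pics/c3.png

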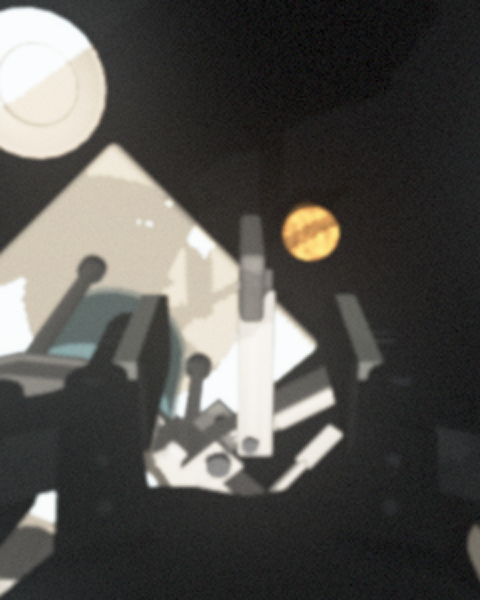

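The tab (crop 252,285 → frame 316,232) is centred between the jaws, matching the prediction. I'll descend and pinch.

arm_command(delta_pos=[[0.84, 0.04, 0], [0.84, 0.04, 0], [0, 0, 0]], rotation=[[0, 0, 0], [0, 0, 0], [0, 0, 0]])

```text
clock: 4.7
position: [0.6747, -0.1291, 0.1959]
tool_rot: [1.734, 1.559, -0.928]
force: [-1.1, -0.6, -0.1]
grip_width: 0.0427
```

arm_command(delta_pos=[[0, 0, 0], [0, 0, 0], [0, 0, 0], [0, 0, 0], [0, 0, 0]], rotation=[[0, 0, 0], [0, 0, 0], [0, 0, 0], [0, 0, 0], [0, 0, 0]], gripper=1, grip_force=35)

```text
clock: 5.2
position: [0.6737, -0.1278, 0.2012]
tool_rot: [2.047, 1.561, -0.613]
force: [-0.7, 2.9, -10.7]
grip_width: 0.0073
```

```bash
cat >> h.py <<'E'
PV=np.array([.5902,-.1552])   # pivot measured, world
def tabpose(lam,phi,L=78):
    """lever rad, loop outward angle deg -> tab world xy, jaw th deg"""
    a=np.radians(phi);l=lam-.07
    d=np.array([14*np.sin(l)+L*np.sin(a),-14*np.cos(l)+L*np.cos(a)])
    c,s=np.cos(YAW),np.sin(YAW)
    return PV+np.array([c*d[0]-s*d[1],s*d[0]+c*d[1]])/1000, np.degrees(YAW)-phi
def rl(p): # world -> reactor mm, relative to pivot fixed at (84,-24)
    return r(np.array(p)[:2]-PV+C)+np.array([84,-24])
def stat():
    s,p,R=state();th=np.degrees(np.arctan2(R[1,1],R[0,1]))
    phi=np.degrees(YAW)-th;a=np.radians(phi);t=rl(p)
    b=t-23*np.array([np.sin(a),np.cos(a)]);pin=t-78*np.array([np.sin(a),np.cos(a)]);q=pin-[84,-24]
    c,sn=np.cos(YAW),np.sin(YAW);F=np.array(s['force']);
    print('t',s['clock'],'z',p[2].round(4),'w',s['grip_width'],'tab',t.round(1),'phi',phi.round(1),'bar',b.round(1),'pin r',np.linalg.norm(q).round(1),'lever',(np.arctan2(q[0],-q[1])+.07).round(2),'F reactor',(c*F[0]+sn*F[1]).round(1),(-sn*F[0]+c*F[1]).round(1),F[2].round(1))
E
python3 - <<'E'
from h import *
stat()
P,t=tabpose(1.4,42);print(P,t)
for l,f in((1.75,30),(1.75,15)):
    P,t=tabpose(l,f);print(l,f,P,t);go([*P,.192],t,step=8)
E
```

```text
t 5.2 z 0.2012 w 0.007348608960365138 tab [152.6  30.9] phi 41.9 bar [137.3  13.8] pin r 16.8 lever 1.45 F reactor -1.7 2.5 -10.7
[ 0.67095269 -0.12707229] -62.5
1.75 30 [ 0.66395637 -0.10903041] -50.5
rot total deg [-11.9  -0.2  -0.5] d mm [-9.7 18.8 -9.2] n 3
[[0.1, -0.24, -0.0], [0.1, -0.24, -0.02], [0.1, -0.23, -0.03]] rot [-0.66, -0.01, -0.03]
1.75 15 [ 0.64906448 -0.0951435 ] -35.5
rot total deg [-26.9  -0.1  -0.6] d mm [-24.6  32.7  -9.2] n 6
[[0.05, -0.22, 0.04], [0.05, -0.23, 0.02], [0.05, -0.23, 0.0], [0.05, -0.23, -0.02], [0.05, -0.23, -0.03], [0.05, -0.22, -0.05]] rot [-0.75, -0.0, -0.02]
```

arm_command(delta_pos=[[0.1, 0, 0], [0.1, 0, 0], [0, 0, 0]], rotation=[[0, 0, 0], [0, 0, 0], [0, 0, 0]])

```text
clock: 5.5
position: [0.6749, -0.1286, 0.1994]
tool_rot: [2.207, 1.556, -0.453]
force: [-10.7, 2.4, 9.4]
grip_width: 0.0068
```

Run:
```python
from h import *
stat()
P,t=tabpose(1.75,25);go([*P,.196],t,step=5)
```

```text
t 5.5 z 0.1994 w 0.006845619634359076 tab [154.   30.5] phi 41.9 bar [138.6  13.4] pin r 18.2 lever 1.45 F reactor -10.9 -1.5 9.4
rot total deg [-16.9  -0.4  -0.7] d mm [-15.5  24.7  -3.4] n 6
[[0.02, -0.16, 0.01], [0.02, -0.16, 0.0], [0.02, -0.16, -0.0], [0.02, -0.16, -0.01], [0.02, -0.16, -0.02], [0.02, -0.16, -0.03]] rot [-0.47, -0.01, -0.02]
```

arm_command(delta_pos=[[0, -0.16, -0.02], [0, -0.16, 0], [0, -0.16, 0], [0, -0.16, 0], [0, -0.16, 0]], rotation=[[-0.4, 0, 0], [-0.47, 0, 0], [-0.47, 0, 0], [-0.47, 0, 0], [-0.47, 0, 0]])

```text
clock: 6.0
position: [0.6618, -0.1103, 0.2009]
tool_rot: [1.852, 1.554, -0.563]
force: [1.6, -1.5, -7.5]
grip_width: 0.0069
```

```bash
sed -i 's/pin=t-78/pin=t-81/; s/b=t-23/b=t-26/; s/L=78/L=81/' h.py
python3 - <<'E'
from h import *
stat()
P,t=tabpose(1.75,15);go([*P,.198],t,step=5)
E
```

```text
t 6.0 z 0.2009 w 0.006890780299798845 tab [135.4  43.1] phi 27.9 bar [123.2  20.1] pin r 14.2 lever 1.32 F reactor 2.0 -0.8 -7.5
rot total deg [-12.9  -0.2  -1. ] d mm [-11.   17.6  -2.9] n 5
[[0.02, -0.14, -0.02], [0.02, -0.14, -0.03], [0.02, -0.13, -0.04], [0.02, -0.13, -0.04], [0.02, -0.13, -0.05]] rot [-0.43, -0.01, -0.03]
```

arm_command(delta_pos=[[0.02, -0.15, -0.04], [0.02, -0.15, -0.05], [0.02, -0.15, -0.06], [0.02, -0.15, -0.07], [0.02, -0.14, -0.07]], rotation=[[-0.43, 0, 0], [-0.43, 0, 0], [-0.43, 0, 0], [-0.43, 0, 0], [-0.43, 0, 0]])

```text
clock: 6.5
position: [0.6504, -0.0961, 0.1999]
tool_rot: [1.331, 1.545, -0.853]
force: [-5.2, -4.9, 2.1]
grip_width: 0.0073
```

Run:
```python
from h import *
stat()
im=optics.grab_frame('scene')
P,t=tabpose(1.8,8);go([*P,.198],t,step=5)
P,t=tabpose(1.8,-3);go([*P,.198],t,step=5)
```

```text
t 6.5 z 0.1999 w 0.007327205451575506 tab [119.7  52.4] phi 14.6 bar [113.2  27.3] pin r 15.4 lever 1.51 F reactor -3.2 -6.5 2.1
rot total deg [-6.4  0.4 -1.4] d mm [-7.6  8.9 -1.9] n 3
[[0.02, -0.13, -0.03], [0.02, -0.12, -0.04], [0.02, -0.12, -0.04]] rot [-0.36, 0.02, -0.08]
rot total deg [-17.4   0.6  -1.3] d mm [-21.9  15.   -1.9] n 6
[[0.01, -0.15, 0.0], [0.01, -0.15, -0.01], [0.01, -0.15, -0.01], [0.01, -0.15, -0.02], [0.01, -0.14, -0.03], [0.01, -0.14, -0.04]] rot [-0.48, 0.02, -0.04]
```

arm_command(delta_pos=[[0, -0.1, -0.1], [0, -0.12, -0.1], [0, -0.14, -0.1], [0, -0.12, -0.08]], rotation=[[-0.36, 0, -0.06], [-0.36, 0, -0.06], [-0.36, 0, -0.06], [-0.36, 0, -0.04]])

```text
clock: 6.95
position: [0.6408, -0.087, 0.2003]
tool_rot: [0.058, 1.553, -1.972]
force: [-1.7, -7.1, -5.6]
grip_width: 0.0068
```

Run:
```python
from h import *
stat()
P,t=tabpose(1.8,-3);go([*P,.199],t,step=5)
P,t=tabpose(1.8,-12);go([*P,.199],t,step=5)
import pickle
c=cam('wrist');im=optics.grab_frame('wrist');pickle.dump(c,open('w3.pkl','wb'))
b=im[...,::-1];cv2.imwrite('pics/w3raw.png',b);print(proj(c,[[*PV,.177]]))
cv2.imwrite('pics/c4.png',cv2.resize(b[150:390,160:440],None,fx=2.5,fy=2.5,interpolation=cv2.INTER_CUBIC))
```

```text
t 6.95 z 0.2003 w 0.0068110665321831024 tab [107.5  57.6] phi 5.8 bar [104.8  31.8] pin r 15.3 lever 1.71 F reactor 0.9 -7.2 -5.6
rot total deg [-8.8  1.   0. ] d mm [-12.5   6.3  -1.3] n 3
[[0.01, -0.16, -0.0], [0.01, -0.15, -0.01], [0.01, -0.15, -0.02]] rot [-0.49, 0.06, 0.0]
rot total deg [-17.8   1.    0.1] d mm [-24.9   9.1  -1.3] n 6
[[0.01, -0.15, 0.02], [0.01, -0.15, 0.01], [0.01, -0.15, 0.0], [0.01, -0.15, -0.01], [0.01, -0.15, -0.01], [0.01, -0.15, -0.02]] rot [-0.5, 0.03, 0.0]
[[292.72201808 353.37607484]]
```

View pics/c4.png

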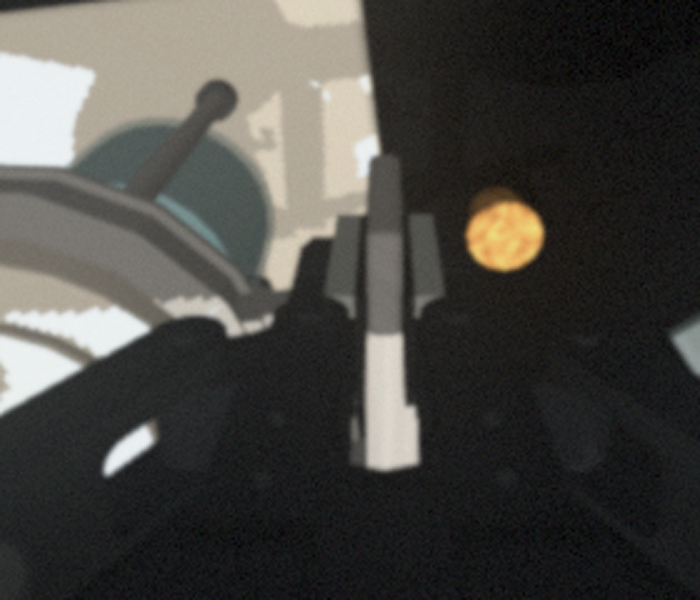

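arm_command(delta_pos=[[0, -0.15, -0.01], [0, -0.15, -0.01], [0, -0.15, -0.02]], rotation=[[-0.49, 0, 0], [-0.49, 0, 0], [-0.49, 0, 0]])

```text
clock: 7.3
position: [0.6291, -0.0824, 0.2007]
tool_rot: [0.053, 1.551, -1.817]
force: [-0.3, -3.9, -8.5]
grip_width: 0.007
```

Run:
```python
from h import *
stat()
P,t=tabpose(1.8,-12);go([*P,.199],t,step=5)
```

```text
t 7.3 z 0.2007 w 0.007043019115966073 tab [94.9 57.8] phi -3.4 bar [96.5 31.8] pin r 15.7 lever 1.7 F reactor 1.1 -3.8 -8.5
rot total deg [-8.6  1.2  0. ] d mm [-13.2   4.6  -1.7] n 3
[[0.02, -0.15, -0.01], [0.02, -0.15, -0.01], [0.02, -0.15, -0.02]] rot [-0.48, 0.06, 0.0]
```

arm_command(delta_pos=[[0.02, -0.15, -0.02], [0.02, -0.12, -0.02]], rotation=[[-0.48, 0, 0], [-0.4, 0, 0]])

```text
clock: 7.5
position: [0.622, -0.0805, 0.2002]
tool_rot: [0.094, 1.549, -1.68]
force: [0.9, -1.3, -0.2]
grip_width: 0.0069
```

Run:
```python
from h import *
stat()
```

```text
t 7.5 z 0.2002 w 0.006878051371511703 tab [87.6 57.1] phi -8.9 bar [91.6 31.4] pin r 16.1 lever 1.71 F reactor 1.3 -0.9 -0.2
```

arm_command(delta_pos=[[0, -0.12, -0.01], [0, -0.1, -0.01], [0, -0.08, 0]], rotation=[[-0.35, 0, 0], [-0.3, 0, 0], [-0.2, 0, 0]])

```text
clock: 7.8
position: [0.6139, -0.0796, 0.2009]
tool_rot: [0.154, 1.548, -1.526]
force: [3.8, 0.1, -8.6]
grip_width: 0.0073
```

Run:
```python
from h import *
stat()
```

```text
t 7.8 z 0.2009 w 0.0072985030738503985 tab [79.7 55.1] phi -14.2 bar [86.1 29.9] pin r 15.6 lever 1.68 F reactor 3.5 1.4 -8.6
```

arm_command(delta_pos=[[0, -0.08, 0], [0, -0.06, 0]], rotation=[[-0.15, 0, 0], [-0.1, 0, 0]])

```text
clock: 8.0
position: [0.6105, -0.0793, 0.2011]
tool_rot: [0.228, 1.547, -1.423]
force: [6.8, -1.8, -9.4]
grip_width: 0.0071
```

Run:
```python
from h import *
stat()
```

```text
t 8.0 z 0.2011 w 0.007142104429942037 tab [76.5 54.2] phi -15.9 bar [83.6 29.2] pin r 14.7 lever 1.66 F reactor 7.0 0.7 -9.4
```

arm_command(delta_pos=[[0, -0.06, 0], [0, -0.06, 0]], rotation=[[-0.05, 0, 0], [-0.05, 0, 0]])

```text
clock: 8.2
position: [0.6094, -0.0793, 0.2015]
tool_rot: [0.436, 1.543, -1.202]
force: [17.8, -2.5, -18.0]
grip_width: 0.0072
```

Run:
```python
from h import *
stat()
```

```text
t 8.2 z 0.2015 w 0.007237446842763335 tab [75.5 53.8] phi -16.6 bar [82.9 28.9] pin r 14.6 lever 1.65 F reactor 17.5 3.9 -18.0
```

Run:
```python
from h import *
def wl(x,y): return w(x,y)-C+PV-(w(84,-24)-C)
P=wl(78.7,45.4);print(P)
go([*P,.2],-20.5+12.2,step=2)
```

```text
[ 0.60954003 -0.08833885]
rot total deg [ 4.4  1.4 -0.7] d mm [ 0.1 -9.  -1.5] n 5
[[0.01, 0.0, 0.06], [0.01, 0.01, 0.06], [0.01, 0.01, 0.06], [0.01, 0.01, 0.06], [0.01, 0.01, 0.06]] rot [0.15, 0.05, -0.02]
```

arm_command(delta_pos=[[0.04, 0.04, 0.04], [0.03, 0.02, 0.07], [0.02, 0.01, 0.07], [0, 0.01, 0.07]], rotation=[[0.1, 0.1, 0], [0.15, 0.05, 0], [0.15, 0.05, 0], [0.15, 0, 0]])

```text
clock: 8.6
position: [0.6145, -0.082, 0.2011]
tool_rot: [1.775, 1.552, 0.084]
force: [3.4, 8.5, -2.6]
grip_width: 0.0068
```

Run:
```python
from h import *
stat()
```

```text
t 8.6 z 0.2011 w 0.006836346291563525 tab [81.1 53. ] phi -13.6 bar [87.2 27.8] pin r 16.2 lever 1.54 F reactor 0.3 9.1 -2.6
```

arm_command(delta_pos=[[0, -0.1, -0.03], [0, -0.08, 0], [0, -0.06, 0]], rotation=[[-0.1, 0, 0], [-0.1, 0, 0], [0, 0, 0]])

```text
clock: 8.9
position: [0.6093, -0.0813, 0.2015]
tool_rot: [1.615, 1.547, -0.053]
force: [13.4, -1.2, -11.6]
grip_width: 0.0072
```

Run:
```python
from h import *
stat()
```

```text
t 8.9 z 0.2015 w 0.007169934558074545 tab [76.  51.9] phi -15.0 bar [82.7 26.8] pin r 13.1 lever 1.46 F reactor 13.0 3.6 -11.6
```

arm_command(delta_pos=[[0.03, 0.01, 0.08], [0.02, -0.01, 0.08], [0, -0.01, 0.08]], rotation=[[0.1, 0, 0], [0.1, 0, 0], [0.1, 0, 0]])

```text
clock: 9.2
position: [0.6115, -0.0848, 0.2013]
tool_rot: [1.742, 1.54, 0.05]
force: [6.7, 7.3, -5.2]
grip_width: 0.0069
```

Run:
```python
from h import *
stat()
```

```text
t 9.2 z 0.2013 w 0.006938514411623025 tab [79.3 49.5] phi -13.5 bar [85.4 24.2] pin r 15.2 lever 1.28 F reactor 3.7 9.2 -5.2
```

arm_command(delta_pos=[[0, -0.05, 0.06], [0, -0.03, 0.08], [0, -0.02, 0.08]], rotation=[[0, 0, 0], [0.1, 0, 0], [0.1, 0, 0]])

```text
clock: 9.5
position: [0.6101, -0.0871, 0.2016]
tool_rot: [1.832, 1.535, 0.124]
force: [7.2, 6.4, -9.8]
grip_width: 0.0067
```

Run:
```python
from h import *
stat()
```

```text
t 9.5 z 0.2016 w 0.0067150538121059766 tab [78.7 46.8] phi -12.7 bar [84.4 21.4] pin r 15.0 lever 1.06 F reactor 4.5 8.5 -9.8
```

Lever now near 1.06 as expected at the wall. One more small draw, then check for a firm stop.

arm_command(delta_pos=[[0, -0.02, 0.08], [0, -0.02, 0.08]], rotation=[[0, 0, 0], [0, 0, 0]])

```text
clock: 9.7
position: [0.6095, -0.0883, 0.2015]
tool_rot: [1.898, 1.532, 0.195]
force: [7.3, 12.5, -5.9]
grip_width: 0.0072
```

Run:
```python
from h import *
stat()
```

```text
t 9.7 z 0.2015 w 0.007176717490269057 tab [78.7 45.4] phi -12.9 bar [84.5 20.1] pin r 16.0 lever 1.0 F reactor 2.4 14.3 -5.9
```

arm_command(delta_pos=[[0, 0.06, 0], [0, 0.06, 0]], rotation=[[0, 0, 0], [0, 0, 0]])

```text
clock: 9.9
position: [0.6115, -0.0883, 0.201]
tool_rot: [1.936, 1.536, 0.234]
force: [-12.3, 3.6, 1.7]
grip_width: 0.0069
```

Run:
```python
from h import *
stat()
```

```text
t 9.9 z 0.201 w 0.0068624017410731175 tab [80.5 46.1] phi -13.0 bar [86.4 20.8] pin r 17.1 lever 1.1 F reactor -12.8 -1.0 1.7
```

arm_command(delta_pos=[[0, -0.06, 0.06], [0, -0.02, 0.05], [0, 0, 0]], rotation=[[0, 0, 0], [0, 0, 0], [0, 0, 0]])

```text
clock: 10.2
position: [0.6097, -0.0881, 0.2013]
tool_rot: [2.01, 1.534, 0.312]
force: [2.8, -2.5, -9.0]
grip_width: 0.0068
```

arm_command(delta_pos=[[0, 0, 0], [0, 0, 0], [0, 0, 0]], rotation=[[0, 0, 0], [0, 0, 0], [0, 0, 0]], gripper=0.3)

```text
clock: 10.5
position: [0.61, -0.0891, 0.2022]
tool_rot: [1.976, 1.533, 0.278]
force: [-1.0, -0.7, -0.3]
grip_width: 0.0298
```

Run:
```python
from h import *
stat()
```

```text
t 10.5 z 0.2022 w 0.02979931561147832 tab [79.4 44.9] phi -13.2 bar [85.3 19.5] pin r 17.1 lever 1.02 F reactor -0.7 -1.0 -0.3
```

arm_command(delta_pos=[[-0.9, 0, 0], [-0.9, 0, 0], [-0.9, 0, 0], [0, 0, 0]], rotation=[[0, 0, 0], [0, 0, 0], [0, 0, 0], [0, 0, 0]])

```text
clock: 10.9
position: [0.6066, -0.0911, 0.2861]
tool_rot: [1.961, 1.534, 0.26]
force: [-0.1, -0.8, -0.3]
grip_width: 0.0301
```

```bash
cat >> h.py <<'E'
def push(lam,n,a=46):
    d=np.array([np.sin(lam),-np.cos(lam)]);m=np.array([np.cos(lam),np.sin(lam)]);q=a*d+n*m
    c,s=np.cos(YAW),np.sin(YAW);return PV+np.array([c*q[0]-s*q[1],s*q[0]+c*q[1]])/1000, np.degrees(YAW+lam)-90
def pst():
    s,p,R=state();th=np.degrees(np.arctan2(R[1,1],R[0,1]));lam=np.radians(th+90)-YAW
    q=rl(p)-[84,-24];d=np.array([np.sin(lam),-np.cos(lam)]);m=np.array([np.cos(lam),np.sin(lam)])
    print('t',s['clock'],'z',p[2].round(4),'tool lam',lam.round(3),'along',(q@d).round(1),'normal',(q@m).round(1),'reactor',rl(p).round(1),'F tool',(R.T@s['force']).round(1))
E
python3 - <<'E'
from h import *
P,t=push(1.05,32);print(P,t);go([*P,.27],t)
E
```

```text
[ 0.6441938  -0.17018897] -50.339431511263555
rot total deg [42.9 -1.5 -1.6] d mm [ 37.6 -79.1 -16.1] n 8
[[0.07, 0.2, 0.31], [0.07, 0.22, 0.29], [0.07, 0.25, 0.27], [0.07, 0.27, 0.24], [0.07, 0.3, 0.21], [0.07, 0.31, 0.18], [0.07, 0.33, 0.15], [0.07, 0.34, 0.12]] rot [0.89, -0.03, -0.03]
```

arm_command(delta_pos=[[0.0, 0.2, 0.31], [0.0, 0.22, 0.3], [0.0, 0.25, 0.28], [0.0, 0.28, 0.25], [0.0, 0.3, 0.22], [0.0, 0.33, 0.19], [0.0, 0.34, 0.16], [0.0, 0.35, 0.13], [0, 0, 0]], rotation=[[0.92, -0.03, -0.03], [0.92, -0.03, -0.03], [0.92, -0.03, -0.03], [0.92, -0.03, -0.03], [0.92, -0.03, -0.03], [0.92, -0.03, -0.03], [0.92, -0.03, -0.03], [0.92, -0.03, -0.03], [0, 0, 0]], gripper=1, grip_force=30)

```text
clock: 11.8
position: [0.6432, -0.1773, 0.2854]
tool_rot: [2.553, 1.569, 0.051]
force: [-1.0, -0.1, 0.3]
grip_width: -0.0001
```

Run:
```python
from h import *
import pickle
c=cam('wrist');im=optics.grab_frame('wrist');pickle.dump(c,open('w4.pkl','wb'))
pst()
b=im[...,::-1].copy();cv2.imwrite('pics/w4raw.png',b)
def wl(x,y): return w(x,y)-C+PV-(w(84,-24)-C)
for x,y,z in((84,-24,.177),(84,20,.171),(88,-100,.171),(84+76*.867,-24-76*.498,.174)):
    u=proj(c,[*wl(x,y),z])[0];cv2.circle(b,tuple(int(v) for v in u),1,(0,0,255),-1);print(u)
cv2.imwrite('pics/c5.png',cv2.resize(b[140:390,190:470],None,fx=2.4,fy=2.4,interpolation=cv2.INTER_CUBIC))
```

```text
t 11.85 z 0.2853 tool lam 1.001 along 48.7 normal 29.5 reactor [141.  -25.4] F tool [0.5 0.2 0.1]
[259.4642535 230.9018604]
[231.53819981 189.65192961]
[309.19921202 286.38431223]
[343.22961527 225.54226819]
```

View pics/c5.png

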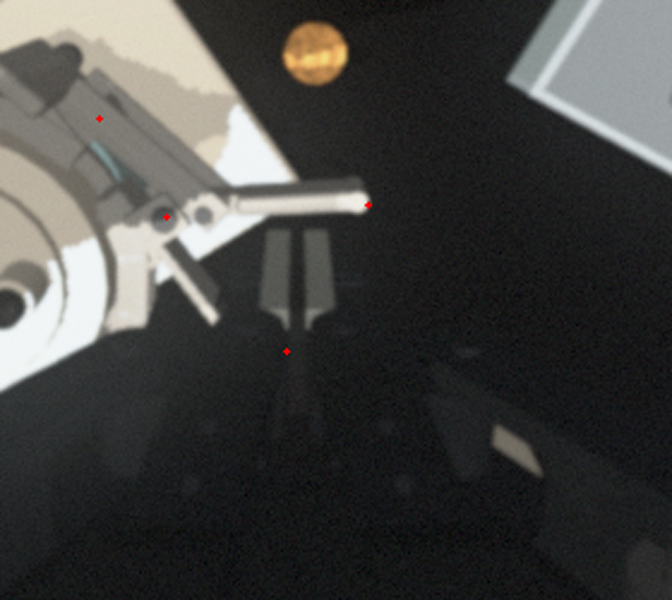

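The lever tip matches λ≈1.05 (crop 368,205), and the loop strap runs from the pin (205,215) to the keeper (100,120): hooked. Descending beside the lever.

arm_command(delta_pos=[[0.77, 0, 0], [0.77, 0, 0], [0.77, 0, 0], [0.77, 0, 0], [0.65, 0, 0], [0, 0, 0]], rotation=[[0, 0, 0], [0, 0, 0], [0, 0, 0], [0, 0, 0], [0, 0, 0], [0, 0, 0]])

```text
clock: 12.45
position: [0.6427, -0.172, 0.1698]
tool_rot: [3.063, 1.566, 0.587]
force: [-0.1, 0.4, 0.1]
grip_width: -0.0001
```

Run:
```python
from h import *
pst()
```

```text
t 12.45 z 0.1698 tool lam 1.024 along 45.7 normal 30.8 reactor [139.  -21.4] F tool [-0.1 -0.4 -0.1]
```

Approach the lever, then follow its arc.

arm_command(delta_pos=[[0, 0, 0.2], [0, 0, 0.2], [0, 0, 0.1], [0, 0, 0.05]], rotation=[[0, 0, 0], [0, 0, 0], [0, 0, 0], [0, 0, 0]])

```text
clock: 12.85
position: [0.6301, -0.1817, 0.1728]
tool_rot: [2.857, 1.562, 0.387]
force: [5.4, 2.2, -4.4]
grip_width: 0.0001
```

Run:
```python
from h import *
pst()
```

```text
t 12.85 z 0.1728 tool lam 1.029 along 45.6 normal 14.7 reactor [130.6 -34.9] F tool [ 4.5  1.6 -5.5]
```

arm_command(delta_pos=[[0.02, 0.03, 0.14], [0.01, 0.03, 0.14], [0.01, 0.03, 0.14], [0, 0.03, 0.14]], rotation=[[0.7, 0, 0], [0.7, 0, 0], [0.7, 0, 0], [0.7, 0, 0]])

```text
clock: 13.25
position: [0.621, -0.1914, 0.1738]
tool_rot: [3.13, 1.553, 0.361]
force: [7.6, 2.8, -5.9]
grip_width: 0.0001
```

Run:
```python
from h import *
pst()
```

```text
t 13.25 z 0.1738 tool lam 0.731 along 44.9 normal 15.5 reactor [125.5 -47.1] F tool [ 6.   0.2 -8. ]
```

arm_command(delta_pos=[[0.06, 0.04, 0.15], [0.05, 0.04, 0.15], [0.04, 0.04, 0.15], [0.02, 0.04, 0.15]], rotation=[[0.65, 0, 0], [0.65, 0, 0], [0.65, 0, 0], [0.65, 0, 0]])

```text
clock: 13.65
position: [0.6104, -0.1984, 0.1729]
tool_rot: [-2.953, 1.539, 0.282]
force: [6.5, 4.4, -3.1]
grip_width: -0.0
```

Run:
```python
from h import *
pst()
```

```text
t 13.65 z 0.1729 tool lam 0.451 along 44.9 normal 16.0 reactor [118.  -57.4] F tool [ 3.4 -3.7 -6.8]
```

arm_command(delta_pos=[[0.05, 0.05, 0.15], [0.05, 0.05, 0.15], [0.04, 0.05, 0.14]], rotation=[[0.6, 0.1, 0], [0.6, 0.1, 0], [0.6, 0, 0]])

```text
clock: 13.95
position: [0.601, -0.2026, 0.1716]
tool_rot: [-2.88, 1.508, 0.16]
force: [5.1, 2.4, 1.7]
grip_width: -0.0002
```

Run:
```python
from h import *
pst()
```

```text
t 13.95 z 0.1716 tool lam 0.257 along 46.1 normal 15.5 reactor [110.7 -64.6] F tool [-1.3 -2.9 -4.9]
```

Run:
```python
from h import *
P,t=push(.12,15);go([*P,.171],t,n=3)
```

```text
rot total deg [ 7.8 -3.4  1.2] d mm [-7.  -0.8 -0.6] n 3
[[0.0, 0.02, 0.08], [0.0, 0.02, 0.08], [0.01, 0.02, 0.07]] rot [0.44, -0.19, 0.06]
```

arm_command(delta_pos=[[0.02, 0.03, 0.1], [0.02, 0.03, 0.1], [0.01, 0.02, 0.08]], rotation=[[0.45, -0.2, 0.06], [0.45, -0.2, 0.06], [0.4, -0.15, 0.05]])

```text
clock: 14.25
position: [0.5944, -0.2042, 0.1725]
tool_rot: [-2.738, 1.562, 0.16]
force: [15.2, -3.5, -12.2]
grip_width: -0.0001
```

Run:
```python
from h import *
pst()
P,t=push(.0,15);go([*P,.171],t,n=3)
```

```text
t 14.25 z 0.1725 tool lam 0.115 along 46.6 normal 15.9 reactor [105.1 -68.4] F tool [ 12.4  -0.2 -15.5]
rot total deg [ 6.6 -0.4  0.2] d mm [-6.3  0.7 -1.5] n 3
[[0.02, 0.01, 0.07], [0.02, 0.01, 0.07], [0.02, 0.01, 0.07]] rot [0.36, -0.02, 0.01]
```

arm_command(delta_pos=[[0.03, 0, 0.07], [0.02, 0, 0.07]], rotation=[[0.2, 0, 0], [0.2, 0, 0]])

```text
clock: 14.45
position: [0.5932, -0.2044, 0.1726]
tool_rot: [-3.024, 1.556, -0.169]
force: [8.9, -3.5, -7.2]
grip_width: 0.0004
```

Run:
```python
from h import *
pst()
```

```text
t 14.45 z 0.1726 tool lam 0.071 along 46.3 normal 16.8 reactor [104.1 -69. ] F tool [ 7.3  0.8 -9.4]
```

arm_command(delta_pos=[[0.03, 0, 0.09], [0.02, 0, 0.09]], rotation=[[0.1, 0, 0], [0.1, 0, 0]])

```text
clock: 14.65
position: [0.5902, -0.204, 0.1727]
tool_rot: [-3.085, 1.55, -0.251]
force: [16.6, -6.0, -9.4]
grip_width: -0.0
```

Run:
```python
from h import *
pst()
```

```text
t 14.65 z 0.1727 tool lam 0.05 along 46.5 normal 14.8 reactor [101.  -69.7] F tool [  9.8   0.7 -17.5]
```

arm_command(delta_pos=[[0.03, 0, 0.09], [0.02, 0, 0.09]], rotation=[[0.1, 0, 0], [0.1, 0, 0]])

```text
clock: 14.85
position: [0.5899, -0.2041, 0.173]
tool_rot: [3.141, 1.537, -0.329]
force: [23.6, -10.2, -19.9]
grip_width: -0.0004
```

Run:
```python
from h import *
pst()
```

```text
t 14.85 z 0.173 tool lam 0.029 along 46.3 normal 15.5 reactor [100.8 -69.9] F tool [ 20.7   2.  -24.9]
```

25 N with no more travel, so the lever is on its stop. I'll back off, lift and look.

arm_command(delta_pos=[[0, 0, -0.2], [0, 0, -0.4], [0, 0, -0.6], [0, 0, 0]], rotation=[[0, 0, 0], [0, 0, 0], [0, 0, 0], [0, 0, 0]])

```text
clock: 15.25
position: [0.6253, -0.2166, 0.1765]
tool_rot: [-3.119, 1.535, -0.306]
force: [-0.2, 0.5, -0.1]
grip_width: -0.0001
```

arm_command(delta_pos=[[-0.9, 0, -0.5], [-0.9, 0, -0.5], [-0.9, 0, -0.5], [-0.9, 0, -0.3], [0, 0, 0], [0, 0, 0]], rotation=[[0, 0, 0], [0, 0, 0], [0, 0, 0], [0, 0, 0], [0, 0, 0], [0, 0, 0]])

```text
clock: 15.85
position: [0.6707, -0.2343, 0.2912]
tool_rot: [-3.137, 1.539, -0.326]
force: [-0.1, 0.1, -0.4]
grip_width: -0.0001
```

Run:
```python
from h import *
import pickle
c=cam('wrist');im=optics.grab_frame('wrist');pst()
pickle.dump(c,open('w5.pkl','wb'))
b=im[...,::-1].copy();cv2.imwrite('pics/w5raw.png',b)
def wl(x,y): return w(x,y)-C+PV-(w(84,-24)-C)
U=[]
for x,y,z in((84,-24,.177),(84,17,.171),(84,-100,.174),(88,-100,.171)):
    u=proj(c,[*wl(x,y),z])[0];U.append(u);cv2.circle(b,tuple(int(v) for v in u),1,(0,0,255),-1);print(u)
m=np.mean(U,0).astype(int);x0,y0=max(m[0]-120,0),max(m[1]-100,0);print(x0,y0)
cv2.imwrite('pics/c6.png',cv2.resize(b[y0:y0+200,x0:x0+240],None,fx=3,fy=3,interpolation=cv2.INTER_CUBIC))
```

```text
t 15.9 z 0.2914 tool lam 0.027 along 48.8 normal 101.9 reactor [187.2 -70. ] F tool [-0.5  0.1  0.1]
[263.84070948 300.50286601]
[224.26157823 295.87390804]
[340.24541914 300.56797022]
[340.18279714 295.31570459]
172 198
```

View pics/c6.png

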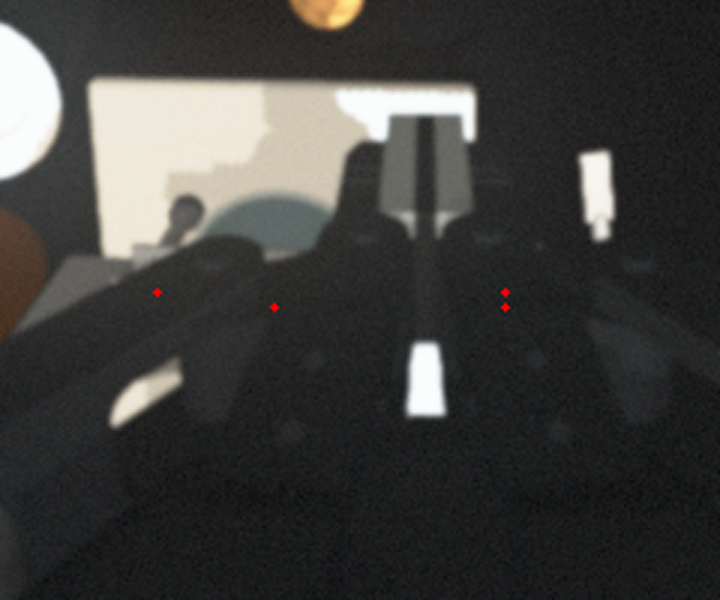

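The gripper hides the latch in this view (only dark fingers at the marked points). I'll shift over the latch so that it shows ahead of the fingers.

arm_command(delta_pos=[[-0.3, 0, 0.9], [-0.3, 0, 0.9], [0, 0, 0.9], [0, 0, 0.9], [0, 0, 0.8], [0, 0, 0], [0, 0, 0]], rotation=[[0, 0, 0], [0, 0, 0], [0, 0, 0], [0, 0, 0], [0, 0, 0], [0, 0, 0], [0, 0, 0]])

```text
clock: 16.6
position: [0.5356, -0.1879, 0.2997]
tool_rot: [-3.054, 1.548, -0.243]
force: [0.8, 0.3, -1.0]
grip_width: -0.0002
```

Run:
```python
from h import *
import pickle
c=cam('wrist');im=optics.grab_frame('wrist');pst()
pickle.dump(c,open('w6.pkl','wb'))
b=im[...,::-1].copy();cv2.imwrite('pics/w6raw.png',b)
def wl(x,y): return w(x,y)-C+PV-(w(84,-24)-C)
U=[]
for x,y,z in((84,-24,.177),(84,17,.171),(84,-100,.174)):
    u=proj(c,[*wl(x,y),z])[0];U.append(u);cv2.circle(b,tuple(int(v) for v in u),0,(0,0,255),-1);print(u)
m=np.mean(U,0).astype(int);x0,y0=max(m[0]-110,0),max(m[1]-70,0);print(x0,y0)
cv2.imwrite('pics/c7.png',cv2.resize(b[y0:y0+140,x0:x0+220],None,fx=3.6,fy=3.6,interpolation=cv2.INTER_CUBIC))
```

```text
t 16.65 z 0.2996 tool lam 0.027 along 48.9 normal -41.0 reactor [ 44.4 -74. ] F tool [-0.4  0.3 -1.2]
[258.42894115 153.02434329]
[214.53001328 151.05909003]
[343.66419839 155.03172976]
162 83
```

View pics/c7.png

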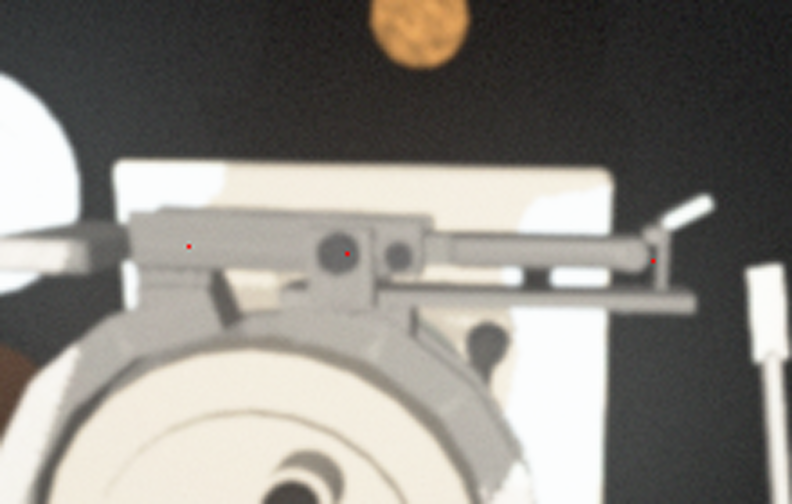

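Run:
```python
from h import *
import pickle
c=pickle.load(open('w6.pkl','rb'));g=cv2.cvtColor(cv2.imread('pics/w6raw.png'),cv2.COLOR_BGR2GRAY).astype(float)
g=cv2.GaussianBlur(g,(0,0),.8)
def edge(xa,xb,ya,yb,z,sg):
    P=[]
    for x in range(xa,xb):
        d=sg*np.diff(g[ya:yb,x]);i=int(d.argmax())
        if 0<i<len(d)-1:
            a,b,e=d[i-1:i+2];i+=.5*(a-e)/(a-2*b+e+1e-9)
        P.append(onz(c,(x,ya+i+.5),z)[:2])
    q=np.array([rl(p) for p in P]);k=np.polyfit(q[:,1],q[:,0],1);res=q[:,0]-np.polyval(k,q[:,1]);ok=abs(res)<1
    k=np.polyfit(q[ok,1],q[ok,0],1);return k[0].round(4),np.polyval(k,-72).round(1),np.std(res[ok]).round(2),ok.sum()
f=lambda X,Y:(162+X/3.6,83+Y/3.6)
# lever bottom (inner) edge against bright/dark, lever top edge, bracket bottom edge, base outer edge
print('lever outer',edge(292,338,144,152,.174,-1))
print('lever outer+',edge(292,338,144,152,.174,1))
print('bracket lower',edge(280,350,164,172,.171,1),edge(280,350,160,168,.171,-1))
print('base edge',edge(225,325,122,134,.012,1))
np.set_printoptions(linewidth=200)
for x in(295,315,330): print(x,g[140:172,x].astype(int))
```

```text
lever outer (np.float64(-0.0024), np.float64(90.2), np.float64(0.5), np.int64(40))
lever outer+ (np.float64(-0.0116), np.float64(87.6), np.float64(0.38), np.int64(42))
bracket lower (np.float64(-0.0254), np.float64(74.2), np.float64(0.17), np.int64(44)) (np.float64(0.0043), np.float64(76.8), np.float64(0.48), np.int64(43))
base edge (np.float64(-0.0096), np.float64(101.3), np.float64(0.09), np.int64(100))
295 [238 239 239 238 237 232 213 178 153 155 169 177 178 176 174 172 177 198 222 232 224 195 159 143 155 172 181 187 195 204 209 202]
315 [252 252 252 252 252 250 241 213 175 160 168 179 181 178 174 169 166 172 186 197 196 178 147 129 141 163 180 196 219 240 250 252]
330 [230 230 229 228 227 224 216 194 163 151 163 178 183 181 177 173 172 183 201 212 209 191 160 136 140 159 174 180 182 184 185 185]
```

The lever lies parallel to the base edge, within about 0.01 rad, with its tip behind the catch nose (crop 655,237) and the loop over the keeper. The robot is clear, so I'm handing in.

```bash
python3 -c "
from workcell import bot,monitor
print(bot.job_done(),monitor.observe()['clock'])"
```

```text
the job is handed in; nothing more can be done
the job is handed in; nothing more can be done
```

The clamp is closed and the job is handed in, at about 17 s on the robot's clock. No verdict is reported.

- **Hooking:** I pinched the tab, swung the lever out to about 1.7 rad and brought the bar in past the lip onto the floor. The wrist force there peaked at about 18 N. I then drew the bar back to the wall, which brought the lever to about 1.05 rad. A gentle pull outwards met about 13 N, so the lip was holding the bar.
- **Closing:** I pushed the lever round with shut fingers to the catch, where the force was about 15 to 18 N. I stopped when it reached 25 N with no further travel, then backed off and lifted clear.
- **Last checks:** The final wrist picture shows the lever parallel to the base edge within about 0.01 rad and its tip behind the catch nose. The loop lies over the keeper, and the robot is clear of everything, with only about 1 N on the wrist.
- **Not checked:** I did not measure the jaw angle or the bar-to-seat distance at the end. I saw no click as such; I judged it from the stiff stop and the picture. An earlier final picture was blocked by the gripper, so I took it again from another spot. The pivot as seen by the wrist camera was about 5 mm off the position I got from the scene and side cameras, so I worked from the wrist camera and by feel. I did not measure the other things on the bench again; I felt no contact away from the latch.

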